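Fill the fixture kit tray

ROBOT

A 6-joint arm with a two-finger parallel gripper is mounted at the origin on a cart in front of the work surface, level with it; the furniture and walls round the work are solid. World frame = base frame: x ahead of the robot, y to its left, z up, the work surface at z = 0. Lengths are in mm, angles in rad, forces in N, time in s.
With the tool pointing down it reaches from about 350 to 775 mm from the base axis. Payload 7.3 kg.
Tool frame: the origin (TCP) lies between the finger pads; the fingertips stand 25 mm ahead of it and the grasp point (between the pads) lies 6 mm ahead of it; z points along the fingers, y is the line along which they close (so a half turn about z gives the same grasp; the last joint's range is limited). The gripper opens to 92 mm and grips with 3 to 60 N. Pads are 19 mm wide; open, the fingers measure 130 mm over their backs; the gripper's body (75 mm by 190 mm) begins 47 mm behind the grasp point.
Start: joints at [1.065, 0.342, 1.524, -0, 1.275, -0.146], TCP at [184.831, 491.406, 251.741] pointing down, gripper open.
Joint ranges: [-2.53, 2.53], [-0.77, 2.02], [0.04, 2.7], [-1, 4.14], [0.28, 2.66], [-3.11, 3.11]. Speed limits (rad/s): [2.57, 2.57, 3.14, 3.14, 3.14, 3.14].

INTERFACE

Orientations are given as [roll, pitch, yaw] about the fixed x, y, z axes, in that order (R = Rz(yaw) Ry(pitch) Rx(roll)).
In Python, from plant import bot gives the robot as it stands.
- The arm moves only by the tool play_rows, never from a script. Its argument "commands" is a list of rows, each an object of numbers: "x", "y", "z": the shift along the tool's x, y, z in m; "twist": the turn about the tool's z in degrees. In form: [{"x": .., "y": .., "z": .., "twist": ..}, ...]. A call has exactly 8 rows; each row is the pose to reach, as a shift and turn from the pose commanded when the call began, along the tool's axes at that moment; what a row does not reach only later rows make up. A row lasts 1/10 s, in which the tool goes at most 50 mm and 8.59 degrees, less where a joint would pass 70% of its speed; a pose out of reach is approached as far as the arm can. A call with a gripper value outside its range is refused whole. "jaw" is the closure, from 0 (fully open) to 1 (shut), set as the call begins (left out, the last holds). The fingers move at their own pace and stop on an object; the grip force is fixed at half the most. Time passes only in rows, so rows that repeat a pose let the fingers close, or fill a call up. It gives the time, the measured TCP pose, the force, the opening and the grip force at its end, in the units of the state.
- bot.get_obs(): the state, without advancing time (a new reading comes with each control period).
- bot.capture(name): name is "scene" or "top"; returns a dict with "pixels" (400x640x3 uint8, red, green, blue), "fx", "fy", "cx", "cy" (pixels), "eye" and "rotation" of the camera in the world. Camera axes: x right, y down, z forward; pixel columns grow to the right and rows downward; lengths in mm; the calibration is good to about 2 mm. A picture is of the moment at which its call begins. There is no depth.
- bot.close_job(): hands the job in; it is judged then, once.
The state is a dict: "time": time; "joint_positions": joint angles; "dq": joint speeds; "tau": joint torques, N m; "tool_pos": TCP position; "tcp_rot": TCP orientation; "contact_force": force on the tool from outside, world axes, zero at the start; "moment": the same for the moment, N m; "grip_width": finger opening in mm; "finger_force": force on a finger pad.
Only numpy, scipy, OpenCV 4.12 (cv2) and the standard library are available. Lean on these libraries where they do the work, as an engineer would, in place of code of your own. Each camera call takes 0.05 s, during which the arm holds its last target. There are 200 camera calls.

TASK

Make up the kit tray: lay the black cap-head pin in the long narrow recess, the longer of the two oblong aluminium blocks in the oblong recess, the square aluminium block in the square recess and the hexagon nut in the small recess, each lying flat on the floor of its recess the way up it lies now. The pointed centre punch and the shorter, wider oblong block do not belong to the kit: leave them where they are.

Things in the scene. Friction and masses are not known exactly. Their poses are not given: they have to be found in the camera images.
- cap_pin_mid (a point): black cap-head pin lying on the bench, 85 mm long with a thicker cylindrical head at one end and a blunt other end; 12 x 85 x 12 mm overall. Point: its centre, 6 mm above the surface it lies on; its y axis runs along the pin, z is up. Grasp across x. Solid for contact as a 12 x 85 x 12 mm bar. 0.035 kg
- long_block_mid (a point): the longer and narrower of two oblong milled aluminium blocks, 28 (x) x 70 (y) x 28 (z) mm, with bored holes in the top. Point: its centre, 14 mm above the surface; y along its length, z up. 0.15 kg
- square_block_mid (a point): flat square milled aluminium block, 48 x 48 x 16 mm, with bored holes in the top. Point: its centre, 8 mm above the surface; x and y square to its sides, z up. 0.10 kg
- nut_mid (a point): bright hexagon nut lying flat, 21 mm across the flats (along x), 24 mm across the corners (along y), 12 mm high. Point: its centre, 6 mm above the surface; z up. 0.03 kg
- punch_mid (a point): look-alike, to be left: black centre punch with a tapered point, 10 x 101 x 10 mm, lying on the bench along its y axis. Point: its centre, 5 mm above the bench
- short_block_mid (a point): look-alike, to be left: the shorter and wider oblong milled aluminium block, 34 (x) x 62 (y) x 22 (z) mm. Point: its centre, 11 mm above the bench. (Not to be handled: a big blue open tote, 150 mm high, stands fixed behind the loose parts, over x 0.58 to 0.90, y -0.29 to 0.12 m: carry things round or over it; a 103 mm high glue bottle stands behind the kit tray)
- slot_insert_floor (a point): long narrow recess, 30 (x) x 101 (y) mm and 5 mm deep, for the pin. Point: centre of its floor, 8 mm above the bench; y along the recess, z up. It is in one of four wooden inserts, 76 (x) x 112 (y) mm with grey felt floors, in a low fixed kit tray, 166 (x) x 238 (y) mm, level with its rim 13 mm above the bench. Which insert lies in which quarter changes
- oblong_insert_floor (a point): oblong recess, 46 (x) x 88 (y) mm and 5 mm deep, for the longer oblong block, in another insert of the kit tray. Point: the centre of its floor, 8 mm above the bench; y along the recess, z up
- square_insert_floor (a point): large square recess, 66 x 66 mm and 5 mm deep, for the square block, in another insert of the kit tray. Point: the centre of its floor, 8 mm above the bench; x and y square to its sides, z up
- small_insert_floor (a point): small square recess, 42 x 42 mm and 5 mm deep, for the nut, in another insert of the kit tray. Point: the centre of its floor, 8 mm above the bench; x and y square to its sides, z up
Things that resemble listed ones, but are neither listed nor needed, are in the scene too. Leave any green or purple look-alike of the part that bears small_insert_floor alone.

How it is judged:
By the outcome, as a careful person would: the job done as asked, in the order asked, and still so for the second after the job is handed in, with the robot touching nothing.
It also fails if it takes over 136 s, if anything falls off the work surface, if the arm or the gripper's body presses on something with over 40 N, if the wrist force passes 120 N, or if a joint passes its speed limit or range.

## Working session

There is one attempt and no reset: what is moved stays moved. The work goes in short steps, Python scripts to look and compute and a tool call to move; the robot and the scene stay as the last step left them, time stands still between calls to the robot, and variables do not carry over. Pictures are saved under pics/ and viewed, at most 14 in all, crops included, and the job is handed in when it is done.

Besides the shell and the picture viewer there is one more tool, called after ">>>" as name(argument=value, ...) on one line, values as JSON. play_rows: Moves the arm, as the interface text tells. Its arguments: {"type":"object","properties":{"commands":{"type":"array"},"jaw":{"type":"number"}},"required":["commands"]}

```bash
ls; mkdir -p pics
cat > h.py <<'E'
import numpy as np, cv2
from plant import bot
def cap(n):
    c=bot.capture(n); c['bgr']=cv2.cvtColor(np.asarray(c['pixels']),cv2.COLOR_RGB2BGR); return c
def ray(c,u,v,z):
    d=np.array(c['rotation'])@np.array([(u-c['cx'])/c['fx'],(v-c['cy'])/c['fy'],1.])
    e=np.array(c['eye'],float); return e+d*(z-e[2])/d[2]
def proj(c,p):
    q=np.array(c['rotation']).T@(np.array(p,float)-np.array(c['eye'])); return c['fx']*q[0]/q[2]+c['cx'],c['fy']*q[1]/q[2]+c['cy']
E
python3 - <<'E'
from h import *
for n in('scene','top'):
    c=cap(n); cv2.imwrite(f'pics/{n}0.png',c['bgr']); print(n,c['fx'],c['cx'],c['cy'],c['eye'],c['rotation'])
print(bot.get_obs())
E
```

```text
pics
scene 487.27353513796464 319.7569925305385 190.99939929148752 [-151.05757688 -864.32242792 1153.74818474] [-2.30734553  0.00927521 -0.60529763]
top 452.6434260697738 323.772275903208 200.65571781073922 [-105.64089361   66.66165376 1732.84663272] [-2.79444652  0.00532398 -1.51179457]
{'time': 0.1, 'joint_positions': array([ 1.06499587e+00,  3.42631917e-01,  1.52492365e+00,  1.28443692e-05,
        1.27540428e+00, -1.46010248e-01]), 'dq': array([-0.00043193, -0.00335049, -0.00398898,  0.00148627,  0.00071281,
       -0.00102803]), 'tau': array([ 1.82524454e-03, -4.32001483e+01, -2.44694978e+01,  7.20403902e-02,
        5.26913849e-02, -6.69203018e-05]), 'tool_pos': array([184.65932428, 491.09870281, 251.12465395]), 'tcp_rot': array([-3.14024180e+00, -2.11067287e-04,  2.78179855e+00]), 'contact_force': array([-0.77471908,  0.5367656 , -0.3431079 ]), 'moment': array([ 0.00268984,  0.03750073, -0.00806534]), 'finger_force': 0.0, 'grip_width': 92.07302200231878}
```

```bash
sed -i "s/c\['bgr'\]=/r=c['rotation']; c['rotation']=Rotation.from_euler('xyz',r).as_matrix(); c['bgr']=/; 1a from scipy.spatial.transform import Rotation" h.py; cat h.py | head -6
```

```text
import numpy as np, cv2
from scipy.spatial.transform import Rotation
from plant import bot
def cap(n):
    c=bot.capture(n); r=c['rotation']; c['rotation']=Rotation.from_euler('xyz',r).as_matrix(); c['bgr']=cv2.cvtColor(np.asarray(c['pixels']),cv2.COLOR_RGB2BGR); return c
def ray(c,u,v,z):
```

View pics/scene0.png

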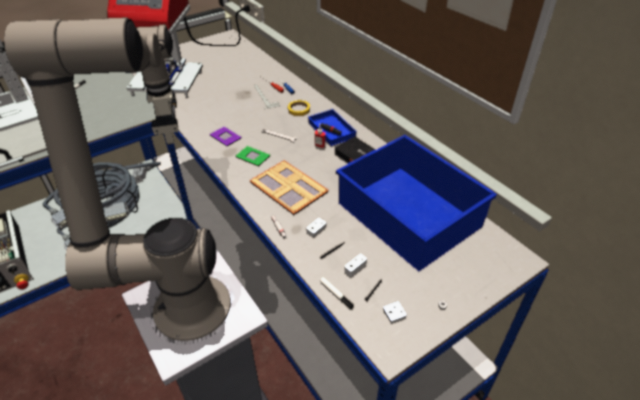

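View pics/top0.png

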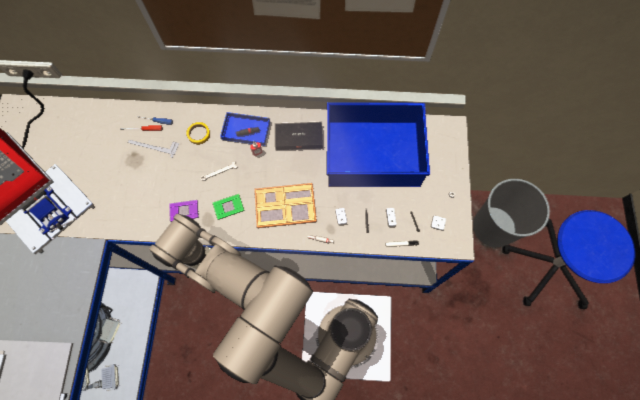

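Run:
```python
from h import *
t=cap('top'); s=cap('scene')
cv2.imwrite('pics/t1.png',cv2.resize(t['bgr'][175:255,330:465],None,fx=5.9,fy=5.9,interpolation=cv2.INTER_CUBIC))
cv2.imwrite('pics/s1.png',cv2.resize(s['bgr'][150:330,240:460],None,fx=3.3,fy=3.3,interpolation=cv2.INTER_CUBIC))
cv2.imwrite('pics/t2.png',cv2.resize(t['bgr'][177:235,245:325],None,fx=8,fy=8,interpolation=cv2.INTER_CUBIC))
for n,u,v in(('blkA',341,216),('pinA',366,220),('blkB',391,217),('pinB',415,221),('sq',438,223),('nut',451,195)):print(n,ray(t,u,v,10))
for n,u,v in(('blkA',316,227),('pinA',332,250),('blkB',355,264),('pinB',374,290),('sq',394,312),('nut',443,306)):print(n,ray(s,u,v,10))
```

```text
blkA [454.87192765  39.96567281  10.        ]
pinA [443.84763628 -60.22207677  10.        ]
blkB [ 462.10667935 -159.47019823   10.        ]
pinB [ 450.84511442 -254.86214968   10.        ]
sq [ 447.74474478 -345.86829611   10.        ]
nut [ 569.90187369 -401.64543004   10.        ]
blkA [449.49516999  43.58270441  10.        ]
pinA [434.73877625 -65.39427285  10.        ]
blkB [ 458.89519425 -149.76806163   10.        ]
pinB [ 445.1349541  -255.87257662   10.        ]
sq [ 443.27595947 -344.09788638   10.        ]
nut [ 566.85755284 -407.07159876   10.        ]
```

View pics/t1.png

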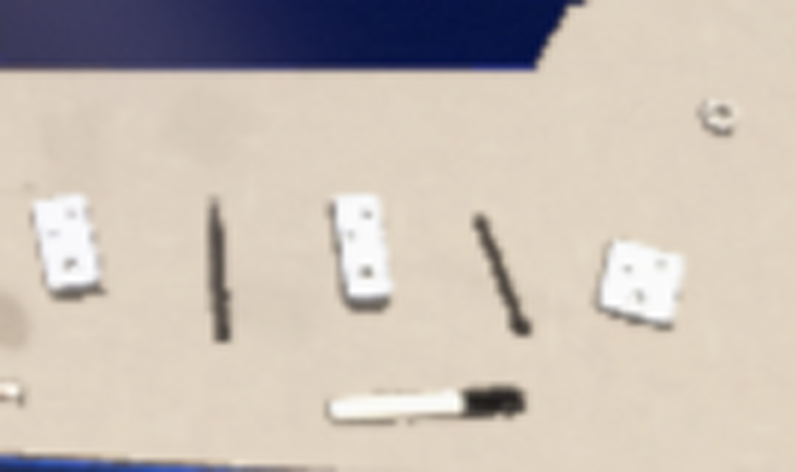

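View pics/s1.png

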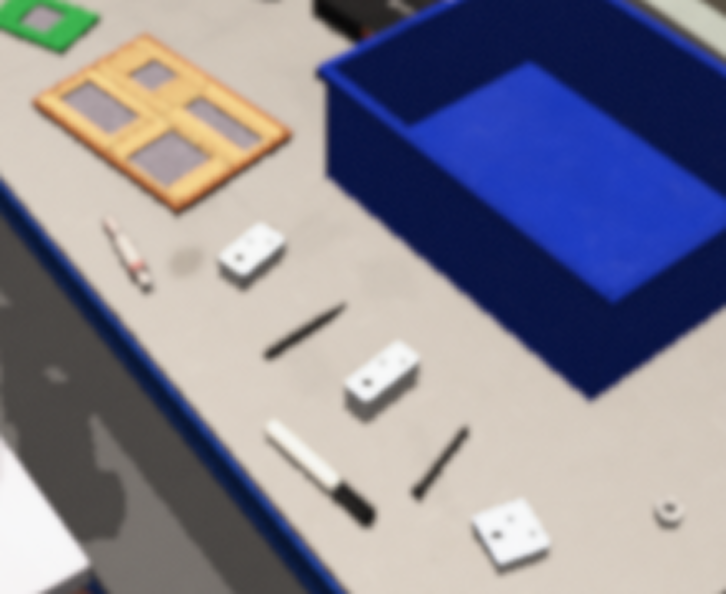

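View pics/t2.png

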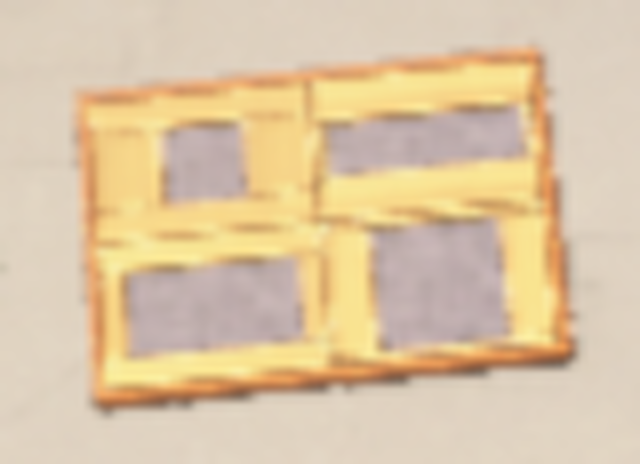

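```bash
cat >> h.py <<'E'
K=8
def region(c,mode,u,v,r,z,thr):
    """threshold blob near (u,v); returns world minAreaRect on plane z"""
    y0,x0=int(v-r),int(u-r); p=c['bgr'][y0:y0+2*r,x0:x0+2*r]
    p=cv2.resize(p,None,fx=K,fy=K,interpolation=cv2.INTER_CUBIC)
    if mode=='bright': m=(p.min(2)>thr)
    elif mode=='dark': m=(p.max(2)<thr)
    elif mode=='felt': m=(p[...,2].astype(int)-p[...,0]<thr)
    elif mode=='tray': m=(p[...,2].astype(int)-p[...,0]>thr)
    cs,_=cv2.findContours(m.astype(np.uint8),cv2.RETR_EXTERNAL,cv2.CHAIN_APPROX_NONE)
    cs=[k for k in cs if cv2.contourArea(k)>K*K*3]
    k=min(cs,key=lambda k:-cv2.contourArea(k) if cv2.pointPolygonTest(k,(K*r,K*r),False)>=0 else 1e6+abs(cv2.pointPolygonTest(k,(K*r,K*r),True)))
    w=np.array([ray(c,(a+.5)/K-.5+x0,(b+.5)/K-.5+y0,z)[:2] for a,b in k[:,0]],np.float32)
    (cx,cy),(a,b),t=cv2.minAreaRect(w)
    if a>b: a,b,t=b,a,t+90   # t+90: direction of long side -> y axis; t = x-axis angle
    M=cv2.moments(w.reshape(-1,1,2)); ce=np.array([M['m10'],M['m01']])/M['m00']
    return np.array([cx,cy,a,b,(t+90+90)%180-90, *ce]).round(1)  # centre, short, long, long-axis angle from world x in deg, centroid
E
python3 - <<'E'
from h import *
np.set_printoptions(suppress=True)
t=cap('top'); s=cap('scene')
P=[('long','bright',(391,217),(356,261),28),('sq','bright',(438,223),(394,311),16),('nut','bright',(451,195),(443,305),12),('pin','dark',(415,221),(374,290),6)]
for n,m,a,b,z in P:
  for thr in ((215,232) if m=='bright' else (100,130)):
    for c,p in((t,a),(s,b)):
      try: print(n,thr,region(c,m,*p,14,z,thr))
      except Exception as e: print(n,e)
print('tray')
for thr in(50,70):
  print(region(t,'tray',285,205,40,13,thr),region(s,'tray',280,190,45,13,thr))
for n,a,b in(('small',(270,197),(286,172)),('slot',(298,194),(307,187)),('obl',(271.5,215),(270,181.5)),('sq',(300,212),(291,198))):
  for c,p in((t,a),(s,b)): print(n,region(c,'felt',*p,14,8,50))
E
```

```text
long 215 [ 461.4 -157.8   31.3   71.8    8.5  461.3 -157.8]
long 215 [ 456.6 -153.8   29.6   72.     8.9  456.3 -153.8]
long 232 [ 460.9 -157.3   28.2   68.9    8.6  460.6 -157.6]
long 232 [ 456.  -154.5   26.    68.     8.8  455.  -154.6]
sq 215 [ 450.6 -346.6   49.8   50.2   76.2  450.5 -346.5]
sq 215 [ 446.3 -342.5   49.8   50.3   78.2  446.2 -342.4]
sq 232 [ 450.2 -346.1   46.8   47.3   76.3  450.2 -346. ]
sq 232 [ 445.8 -342.9   45.9   46.3   77.   446.9 -343.2]
nut min() iterable argument is empty
nut min() iterable argument is empty
nut min() iterable argument is empty
nut min() iterable argument is empty
pin 100 [ 449.4 -252.7    8.8   82.3   21.9  444.6 -255.8]
pin 100 [ 445.  -251.5    8.2   83.    20.7  441.3 -253.7]
pin 130 [ 450.1 -252.4   11.7   86.    21.7  447.9 -254.5]
pin 130 [ 445.4 -251.4   10.9   87.4   20.3  443.1 -253.1]
tray
[489.6 268.7 173.2 243.9 -80.5 489.6 269. ] [483.5 268.2 173.1 246.3 -80.5 482.9 268.7]
[489.5 268.6 169.7 240.5 -80.5 489.6 268.9] [483.3 267.5 169.  242.1 -80.1 482.8 267.8]
small [520.2 331.7  39.2  39.5  11.1 520.4 331.6]
small [515.6 335.9  37.4  38.1   9.4 515.7 335.8]
slot [539.1 219.8  27.3  98.9 -80.4 539.1 219.8]
slot [534.7 224.5  25.4  97.  -80.2 534.8 224.1]
obl [444.  318.7  43.2  85.4 -80.5 444.2 318.9]
obl [439.7 323.1  41.4  83.6 -80.5 439.6 323. ]
sq [463.  207.   63.6  63.9   9.9 463.  207.1]
sq [458.7 211.6  61.5  63.1   9.8 458.4 211.5]
```

Candidates: the long oblong block is at top px (391,217). It is 28×70 at z 28, while (341,216) is shorter, wider and lower. The cap pin is at (415,221), with its head at the lower end. (366,220) tapers to a point, so it is the punch. Crop t1 confirms both. In the tray, the slot is at (298,194), oblong (271,215), square (300,212) and small (270,197).

The two views differ by about 4.5 mm, so I use the mean. That is well inside the 9 mm fits.

```bash
cat > go.py <<'E'
import sys
from h import *
# go.py x y z psi : shift in tool axes (m) and twist from the measured pose
def go(T,o):
    p=np.array(o['tool_pos']); R=Rotation.from_euler('xyz',o['tcp_rot']).as_matrix()
    psi=np.degrees(np.arctan2(R[1,0],R[0,0])); tw=-((T[3]-psi+180)%360-180)
    print((R.T@(np.array(T[:3])-p)/1000).round(4),'twist',round(tw,1))
if __name__=='__main__':
    o=bot.get_obs(); print(round(o['time'],2),o['tool_pos'].round(1),o['joint_positions'].round(2),round(o['grip_width'],1))
    for a in sys.argv[1:]: go([float(v) for v in a.split(',')],o)
E
python3 go.py 440,150,200,90 448,-252,100,21
python3 - <<'E'
from h import *
t=cap('top'); s=cap('scene')
for c,p in((t,(451,195)),(s,(443,305))):
  for thr in (150,180): 
    try:print(thr,region(c,'dark',*p,8,6,thr))
    except Exception as e:print(e)
  g=c['bgr'][p[1]-6:p[1]+7,p[0]-7:p[0]+8]; print(g.max(2));
E
```

```text
0.3 [184.7 491.3 251.5] [ 1.07  0.34  1.52  0.    1.28 -0.15] 91.9
[-0.3591 -0.2296  0.0516] twist 69.4
[-0.5081 -0.603   0.1517] twist 138.4
min() iterable argument is empty
180 [ 565.8 -401.6    9.7   22.7   66.8  565.2 -402.3]
[[223 223 224 224 223 223 223 223 223 224 222 223 223 223 223]
 [224 223 223 223 223 223 222 222 224 223 223 223 223 223 223]
 [223 224 224 224 222 219 224 223 222 224 224 223 223 223 223]
 [224 224 223 223 218 200 231 226 215 226 227 225 224 224 224]
 [224 224 224 220 196 197 213 178 148 186 227 228 225 224 224]
 [223 223 223 218 185 185 199 203 168 176 224 227 224 223 225]
 [222 223 223 221 208 169 222 233 226 229 223 221 223 223 223]
 [224 223 223 222 216 166 158 175 206 187 206 220 222 222 223]
 [223 223 223 223 222 210 185 146 145 147 202 221 223 222 222]
 [224 224 223 224 224 222 217 208 206 206 218 223 224 223 223]
 [224 224 223 222 222 222 223 222 221 221 223 224 224 224 223]
 [222 223 224 223 223 221 223 221 222 222 223 224 224 224 224]
 [223 224 224 225 224 223 223 222 222 222 223 224 224 224 224]]
150 [ 560.6 -408.1    9.1   17.5  -58.5  560.9 -40
[... 179 characters left out ...]
2 212]
 [213 212 213 215 215 211 211 215 216 213 212 212 212 213 212]
 [212 209 208 213 210 195 184 189 202 212 215 214 212 213 212]
 [212 205 198 205 199 171 145 147 177 210 220 215 212 213 212]
 [212 200 184 191 196 176 149 145 175 211 221 215 212 213 213]
 [211 197 169 170 194 199 190 187 204 218 215 209 211 212 212]
 [212 198 165 148 173 196 204 209 214 209 197 202 210 213 213]
 [212 204 176 142 139 161 176 186 186 179 183 200 210 213 213]
 [213 209 192 157 128 123 131 136 140 154 184 204 212 213 213]
 [213 212 204 180 149 131 127 128 140 167 194 209 213 213 213]
 [213 213 210 200 185 174 169 169 177 193 205 212 214 214 214]
 [213 214 212 210 206 202 202 201 204 208 211 212 213 213 213]]
```

>>> play_rows(commands=[{"x":-0.359,"y":-0.23,"z":0.05,"twist":69},{"x":-0.359,"y":-0.23,"z":0.05,"twist":69},{"x":-0.359,"y":-0.23,"z":0.05,"twist":69},{"x":-0.359,"y":-0.23,"z":0.05,"twist":69},{"x":-0.359,"y":-0.23,"z":0.05,"twist":69},{"x":-0.359,"y":-0.23,"z":0.05,"twist":69},{"x":-0.359,"y":-0.23,"z":0.05,"twist":69},{"x":-0.359,"y":-0.23,"z":0.05,"twist":69}], jaw=0.4)

```text
time: 1.2
tool_pos: [423.4, 171.2, 205.2]
tcp_rot: [3.141, -0.0, 1.576]
contact_force: [0.2, 0.1, 0.2]
grip_width: 54.9
finger_force: 0.0
```

```bash
python3 go.py 448,-252,100,21
```

```text
1.2 [423.4 171.2 205.2] [0.22 0.26 1.78 0.   1.1  0.21] 54.9
[-0.4234  0.0224  0.105 ] twist 69.3
```

>>> play_rows(commands=[{"x":-0.42,"y":0.01,"z":0.1,"twist":69.3},{"x":-0.42,"y":0.01,"z":0.1,"twist":69.3},{"x":-0.42,"y":0.01,"z":0.1,"twist":69.3},{"x":-0.42,"y":0.01,"z":0.1,"twist":69.3},{"x":-0.42,"y":0.01,"z":0.1,"twist":69.3},{"x":-0.42,"y":0.01,"z":0.1,"twist":69.3},{"x":-0.42,"y":0.01,"z":0.1,"twist":69.3},{"x":-0.42,"y":0.01,"z":0.1,"twist":69.3}])

```text
time: 2.0
tool_pos: [435.8, -218.0, 112.2]
tcp_rot: [3.141, -0.0, 0.375]
contact_force: [0.8, -1.0, 0.1]
grip_width: 55.4
finger_force: 0.0
```

```bash
python3 go.py 448,-252,100,21 448,-252,60,21
```

```text
2.0 [ 435.8 -218.   112.2] [-0.62  0.44  1.81  0.    0.89  0.57] 55.4
[-0.0011  0.0361  0.0122] twist 0.5
[-0.0012  0.036   0.0522] twist 0.5
```

>>> play_rows(commands=[{"x":0,"y":0.018,"z":0.02,"twist":0},{"x":0,"y":0.018,"z":0.03,"twist":0},{"x":0,"y":0.018,"z":0.03,"twist":0},{"x":0,"y":0.018,"z":0.03,"twist":0},{"x":0,"y":0.018,"z":0.03,"twist":0},{"x":0,"y":0.018,"z":0.03,"twist":0},{"x":0,"y":0.018,"z":0.03,"twist":0},{"x":0,"y":0.018,"z":0.03,"twist":0}])

```text
time: 2.8
tool_pos: [442.9, -232.3, 82.9]
tcp_rot: [3.141, -0.0, 0.382]
contact_force: [0.4, 0.9, -0.2]
grip_width: 55.2
finger_force: 0.0
```

```bash
python3 go.py 447.5,-252,31.5,21
python3 - <<'E'
from h import *
for n,p in(('top',(415,221)),('scene',(374,290))):
  c=cap(n); cv2.imwrite(f'pics/p_{n}.png',cv2.resize(c['bgr'][p[1]-35:p[1]+25,p[0]-40:p[0]+40],None,fx=8,fy=8,interpolation=cv2.INTER_CUBIC))
a=cv2.imread('pics/p_top.png');b=cv2.imread('pics/p_scene.png');cv2.imwrite('pics/p.png',cv2.resize(np.hstack([a,b]),(800,300)))
E
```

```text
2.8 [ 442.9 -232.3   82.9] [-0.64  0.5   1.8   0.    0.83  0.55] 55.2
[-0.0031  0.0199  0.0514] twist 0.9
```

View pics/p.png

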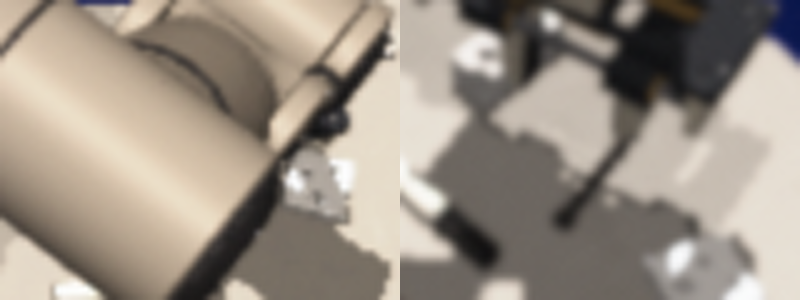

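The scene view (right half) shows the open fingers straddling the pin's upper part. The cap head is at about (565,215) in the crop, which confirms this is the cap pin. The arm hides it in the top view. Next I shift 20 mm and descend.

>>> play_rows(commands=[{"x":-0.003,"y":0.02,"z":0.01,"twist":0.9},{"x":-0.003,"y":0.02,"z":0.02,"twist":0.9},{"x":-0.003,"y":0.02,"z":0.03,"twist":0.9},{"x":-0.003,"y":0.02,"z":0.04,"twist":0.9},{"x":-0.003,"y":0.02,"z":0.046,"twist":0.9},{"x":-0.003,"y":0.02,"z":0.051,"twist":0.9},{"x":-0.003,"y":0.02,"z":0.051,"twist":0.9},{"x":-0.003,"y":0.02,"z":0.051,"twist":0.9}])

```text
time: 3.7
tool_pos: [447.5, -252.2, 31.6]
tcp_rot: [3.142, -0.0, 0.366]
contact_force: [-0.1, 0.2, 0.3]
grip_width: 55.2
finger_force: 0.0
```

>>> play_rows(commands=[{"x":0,"y":0,"z":0,"twist":0},{"x":0,"y":0,"z":0,"twist":0},{"x":0,"y":0,"z":0,"twist":0},{"x":0,"y":0,"z":0,"twist":0},{"x":0,"y":0,"z":0,"twist":0},{"x":0,"y":0,"z":0,"twist":0},{"x":0,"y":0,"z":0,"twist":0},{"x":0,"y":0,"z":0,"twist":0}], jaw=1)

```text
time: 4.5
tool_pos: [447.4, -252.2, 31.5]
tcp_rot: [-3.142, -0.0, 0.366]
contact_force: [-0.3, -0.0, 0.3]
grip_width: 11.9
finger_force: 30.0
```

```bash
python3 go.py 447.5,-252,120,21 536,221,120,99.6
```

```text
4.5 [ 447.4 -252.2   31.5] [-0.66  0.61  1.8   0.    0.73  0.54] 11.9
[ 0.0002 -0.0002 -0.0885] twist -0.0
[ 0.2521 -0.4102 -0.0884] twist -78.6
```

>>> play_rows(commands=[{"x":0,"y":0,"z":-0.04,"twist":0},{"x":0,"y":0,"z":-0.09,"twist":0},{"x":0.114,"y":-0.29,"z":-0.11,"twist":-40},{"x":0.114,"y":-0.29,"z":-0.11,"twist":-40},{"x":0.114,"y":-0.29,"z":-0.11,"twist":-40},{"x":0.114,"y":-0.29,"z":-0.11,"twist":-40},{"x":0.114,"y":-0.29,"z":-0.11,"twist":-40},{"x":0.114,"y":-0.29,"z":-0.11,"twist":-40}])

```text
time: 5.3
tool_pos: [449.5, 49.1, 141.0]
tcp_rot: [3.141, -0.0, 1.067]
contact_force: [1.1, -0.4, 0.5]
grip_width: 11.8
finger_force: 30.0
```

```bash
python3 go.py 536,221,80,99.6
```

```text
5.3 [449.5  49.1 141. ] [-0.06  0.34  1.87  0.    0.92  0.44] 11.8
[ 0.1923 -0.0074  0.061 ] twist -38.5
```

>>> play_rows(commands=[{"x":0.19,"y":-0.007,"z":0.0,"twist":-38.5},{"x":0.19,"y":-0.007,"z":0.0,"twist":-38.5},{"x":0.19,"y":-0.007,"z":0.0,"twist":-38.5},{"x":0.19,"y":-0.007,"z":0.0,"twist":-38.5},{"x":0.19,"y":-0.007,"z":0.03,"twist":-38.5},{"x":0.19,"y":-0.007,"z":0.06,"twist":-38.5},{"x":0.19,"y":-0.007,"z":0.06,"twist":-38.5},{"x":0.19,"y":-0.007,"z":0.06,"twist":-38.5}])

```text
time: 6.1
tool_pos: [535.9, 216.5, 80.8]
tcp_rot: [-3.141, 0.0, 1.736]
contact_force: [-0.2, -0.2, -0.5]
grip_width: 11.8
finger_force: 30.0
```

```bash
python3 go.py 536,221,41,99.6
python3 - <<'E'
from h import *
c=cap('scene'); p=(300,185); cv2.imwrite('pics/q.png',cv2.resize(c['bgr'][p[1]-45:p[1]+45,p[0]-60:p[0]+60],None,fx=6,fy=6,interpolation=cv2.INTER_CUBIC))
E
```

```text
6.1 [535.9 216.5  80.8] [0.25 0.62 1.58 0.   0.94 0.09] 11.8
[0.0044 0.0009 0.0398] twist -0.1
```

View pics/q.png

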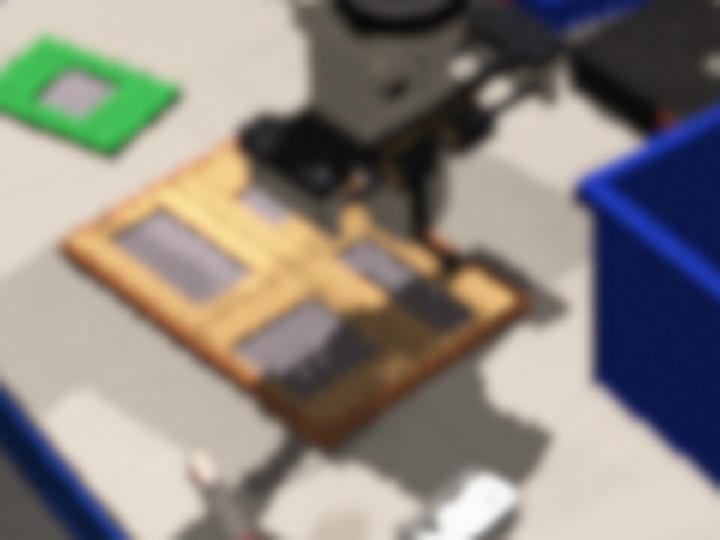

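Pin is hanging over the slot, with the held pin seen around crop (445,265). Lower and release.

>>> play_rows(commands=[{"x":0.004,"y":0.001,"z":0.005,"twist":0},{"x":0.004,"y":0.001,"z":0.013,"twist":0},{"x":0.004,"y":0.001,"z":0.021,"twist":0},{"x":0.004,"y":0.001,"z":0.029,"twist":0},{"x":0.004,"y":0.001,"z":0.035,"twist":0},{"x":0.004,"y":0.001,"z":0.0385,"twist":0},{"x":0.004,"y":0.001,"z":0.0405,"twist":0},{"x":0.004,"y":0.001,"z":0.0405,"twist":0}])

```text
time: 6.95
tool_pos: [536.3, 220.8, 40.0]
tcp_rot: [-3.141, -0.0, 1.736]
contact_force: [-0.7, 1.0, -1.4]
grip_width: 12.1
finger_force: 30.0
```

>>> play_rows(commands=[{"x":0,"y":0,"z":0,"twist":0},{"x":0,"y":0,"z":0,"twist":0},{"x":0,"y":0,"z":0,"twist":0},{"x":0,"y":0,"z":-0.02,"twist":0},{"x":0,"y":0,"z":-0.05,"twist":0},{"x":0,"y":0,"z":-0.1,"twist":0},{"x":0,"y":0,"z":-0.1,"twist":0},{"x":0,"y":0,"z":-0.1,"twist":0}], jaw=0.65)

```text
time: 7.75
tool_pos: [537.0, 221.0, 141.8]
tcp_rot: [3.138, -0.0, 1.736]
contact_force: [0.5, -0.4, -0.2]
grip_width: 32.2
finger_force: 0.0
```

```bash
python3 go.py 450,0,145,50
python3 - <<'E'
from h import *
o=cap('top')
for n in('scene','top'):
  c=cap(n)
  for thr in(80,100): print(n,region(c,'dark',*proj(c,(536,221,14)),14,14,thr))
E
```

```text
7.75 [537.  221.  141.8] [0.26 0.54 1.52 0.   1.07 0.09] 32.2
[-0.2036 -0.1221 -0.0037] twist 49.5
scene [533.1 217.   29.4  88.5  89.2 532.2 207. ]
scene [518.6 202.5  79.8 102.   45.1 517.3 200.6]Traceback (most recent call last):
  File "<stdin>", line 5, in <module>
  File "h.py", line 22, in region
    k=min(cs,key=lambda k:-cv2.contourArea(k) if cv2.pointPolygonTest(k,(K*r,K*r),False)>=0 else 1e6+abs(cv2.pointPolygonTest(k,(K*r,K*r),True)))
ValueError: min() iterable argument is empty
```

>>> play_rows(commands=[{"x":-0.204,"y":-0.122,"z":-0.004,"twist":49.5},{"x":-0.204,"y":-0.122,"z":-0.004,"twist":49.5},{"x":-0.204,"y":-0.122,"z":-0.004,"twist":49.5},{"x":-0.204,"y":-0.122,"z":-0.004,"twist":49.5},{"x":-0.204,"y":-0.122,"z":-0.004,"twist":49.5},{"x":-0.204,"y":-0.122,"z":-0.004,"twist":49.5},{"x":-0.204,"y":-0.122,"z":-0.004,"twist":49.5},{"x":-0.204,"y":-0.122,"z":-0.004,"twist":49.5}], jaw=0.3)

```text
time: 8.7
tool_pos: [449.3, -0.3, 143.5]
tcp_rot: [-3.14, 0.001, 0.875]
contact_force: [-0.2, -0.6, -0.3]
grip_width: 64.4
finger_force: 0.0
```

```bash
python3 go.py 458.5,-156,100,8.7
python3 - <<'E'
from h import *
for n in('scene','top'):
  c=cap(n)
  for thr in(80,110): print(n,region(c,'dark',*proj(c,(536,221,14)),14,14,thr))
  for q in((527,268,13),):
    u,v=map(int,proj(c,q)); cv2.imwrite(f'pics/r_{n}.png',cv2.resize(c['bgr'][v-40:v+40,u-50:u+50],(400,320),interpolation=cv2.INTER_CUBIC))
cv2.imwrite('pics/r.png',np.hstack([cv2.imread('pics/r_scene.png'),cv2.imread('pics/r_top.png')]))
E
```

```text
8.7 [ 4.493e+02 -3.000e-01  1.435e+02] [-0.17  0.34  1.88  0.    0.93  0.52] 64.4
[-0.1137  0.1069  0.0435] twist 41.5
scene [508.4 218.7  86.3 138.5 -78.5 510.  219.9]
scene [534.1 228.5 100.4 148.7  55.3 535.1 225.4]Traceback (most recent call last):
  File "<stdin>", line 4, in <module>
  File "h.py", line 22, in region
    k=min(cs,key=lambda k:-cv2.contourArea(k) if cv2.pointPolygonTest(k,(K*r,K*r),False)>=0 else 1e6+abs(cv2.pointPolygonTest(k,(K*r,K*r),True)))
ValueError: min() iterable argument is empty
```

Arm is still in the way of that view. I will check once it is over the block.

>>> play_rows(commands=[{"x":-0.114,"y":0.107,"z":0.043,"twist":41.5},{"x":-0.114,"y":0.107,"z":0.043,"twist":41.5},{"x":-0.114,"y":0.107,"z":0.043,"twist":41.5},{"x":-0.114,"y":0.107,"z":0.043,"twist":41.5},{"x":-0.114,"y":0.107,"z":0.043,"twist":41.5},{"x":-0.114,"y":0.107,"z":0.043,"twist":41.5},{"x":-0.114,"y":0.107,"z":0.043,"twist":41.5},{"x":-0.114,"y":0.107,"z":0.043,"twist":41.5}])

```text
time: 9.6
tool_pos: [458.4, -155.9, 101.2]
tcp_rot: [-3.142, -0.0, 0.152]
contact_force: [-0.8, 0.6, -0.4]
grip_width: 64.4
finger_force: 0.0
```

```bash
python3 go.py 458.5,-156,33,8.7
python3 - <<'E'
from h import *
for n in('scene','top'):
  c=cap(n)
  u,v=map(int,proj(c,(510,240,13))); cv2.imwrite(f'pics/r_{n}.png',cv2.resize(c['bgr'][v-32:v+32,u-40:u+40],(400,320),interpolation=cv2.INTER_CUBIC))
  for thr in(80,110):
    try: print(n,region(c,'dark',*proj(c,(536,221,14)),10,14,thr))
    except Exception as e: print('none')
cv2.imwrite('pics/r.png',np.hstack([cv2.imread('pics/r_scene.png'),cv2.imread('pics/r_top.png')]))
E
```

```text
9.6 [ 458.4 -155.9  101.2] [-0.49  0.45  1.83  0.    0.86  0.93] 64.4
[0.0001 0.0001 0.0682] twist 0.0
scene [533.4 219.6  10.1  78.4 -81.7 532.3 216.2]
scene [533.  220.4  15.   85.2 -81.3 532.1 219.2]
none
top [535.9 221.2   8.3  75.4 -78.6 537.2 217. ]
```

View pics/r.png

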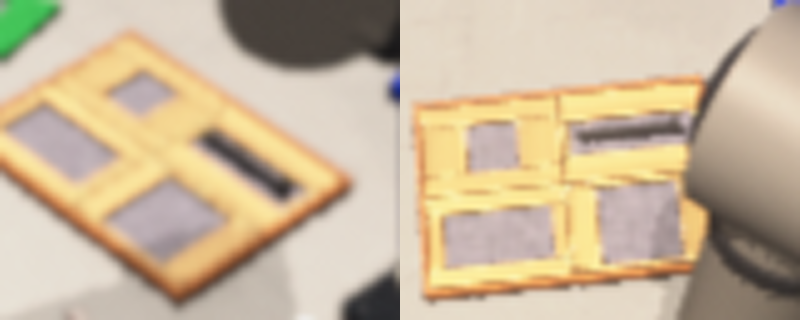

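The pin lies inside its slot: crop (250,163) in the scene view and (632,130) in the top view. Now the long block.

>>> play_rows(commands=[{"x":0,"y":0,"z":0.02,"twist":0},{"x":0,"y":0,"z":0.04,"twist":0},{"x":0,"y":0,"z":0.055,"twist":0},{"x":0,"y":0,"z":0.063,"twist":0},{"x":0,"y":0,"z":0.068,"twist":0},{"x":0,"y":0,"z":0.068,"twist":0},{"x":0,"y":0,"z":0.068,"twist":0},{"x":0,"y":0,"z":0.068,"twist":0}])

```text
time: 10.5
tool_pos: [458.6, -156.8, 33.8]
tcp_rot: [3.141, -0.001, 0.148]
contact_force: [0.5, 0.8, 1.2]
grip_width: 64.2
finger_force: 0.0
```

>>> play_rows(commands=[{"x":0,"y":0,"z":0,"twist":0},{"x":0,"y":0,"z":0,"twist":0},{"x":0,"y":0,"z":0,"twist":0},{"x":0,"y":0,"z":0,"twist":0},{"x":0,"y":0,"z":0,"twist":0},{"x":0,"y":0,"z":0,"twist":0},{"x":0,"y":0,"z":0,"twist":0},{"x":0,"y":0,"z":0,"twist":0}], jaw=1)

```text
time: 11.3
tool_pos: [458.1, -156.5, 33.2]
tcp_rot: [-3.141, 0.0, 0.148]
contact_force: [-0.1, 1.2, 1.3]
grip_width: 27.7
finger_force: 30.0
```

```bash
python3 go.py 445,150,140,60 441,320,100,99.6
```

```text
11.3 [ 458.1 -156.5   33.2] [-0.49  0.57  1.88  0.    0.69  0.93] 27.7
[ 0.0322 -0.3051 -0.1067] twist -51.5
[ 0.0533 -0.4739 -0.0667] twist -91.1
```

>>> play_rows(commands=[{"x":0,"y":0,"z":-0.03,"twist":0},{"x":0,"y":0,"z":-0.07,"twist":0},{"x":0.032,"y":-0.3,"z":-0.11,"twist":-51},{"x":0.032,"y":-0.3,"z":-0.11,"twist":-51},{"x":0.032,"y":-0.3,"z":-0.11,"twist":-51},{"x":0.032,"y":-0.3,"z":-0.11,"twist":-51},{"x":0.032,"y":-0.3,"z":-0.11,"twist":-51},{"x":0.032,"y":-0.3,"z":-0.11,"twist":-51}])

```text
time: 12.1
tool_pos: [445.3, 142.4, 142.9]
tcp_rot: [3.141, -0.0, 1.044]
contact_force: [1.0, -0.2, -2.0]
grip_width: 27.8
finger_force: 30.0
```

```bash
python3 go.py 441,320,80,99.6
```

```text
12.1 [445.3 142.4 142.9] [ 0.15  0.36  1.83 -0.    0.95  0.67] 27.8
[ 0.1514 -0.093   0.0629] twist -39.8
```

>>> play_rows(commands=[{"x":0.15,"y":-0.093,"z":0,"twist":-39.8},{"x":0.15,"y":-0.093,"z":0.03,"twist":-39.8},{"x":0.15,"y":-0.093,"z":0.06,"twist":-39.8},{"x":0.15,"y":-0.093,"z":0.06,"twist":-39.8},{"x":0.15,"y":-0.093,"z":0.06,"twist":-39.8},{"x":0.15,"y":-0.093,"z":0.06,"twist":-39.8},{"x":0.15,"y":-0.093,"z":0.06,"twist":-39.8},{"x":0.15,"y":-0.093,"z":0.06,"twist":-39.8}])

```text
time: 12.9
tool_pos: [442.3, 316.4, 83.2]
tcp_rot: [3.141, -0.0, 1.73]
contact_force: [1.0, -0.3, -1.6]
grip_width: 27.9
finger_force: 30.0
```

```bash
python3 go.py 441,320,42,99.6
```

```text
12.9 [442.3 316.4  83.2] [ 0.48  0.57  1.68 -0.    0.89  0.32] 27.9
[ 0.0038 -0.0007  0.0412] twist -0.5
```

>>> play_rows(commands=[{"x":0.003,"y":-0.001,"z":0.006,"twist":0},{"x":0.003,"y":-0.001,"z":0.014,"twist":0},{"x":0.003,"y":-0.001,"z":0.022,"twist":0},{"x":0.003,"y":-0.001,"z":0.03,"twist":0},{"x":0.003,"y":-0.001,"z":0.036,"twist":0},{"x":0.003,"y":-0.001,"z":0.039,"twist":0},{"x":0.003,"y":-0.001,"z":0.041,"twist":0},{"x":0.003,"y":-0.001,"z":0.041,"twist":0}])

```text
time: 13.7
tool_pos: [440.5, 319.8, 41.6]
tcp_rot: [3.141, -0.0, 1.733]
contact_force: [-0.3, 0.2, -1.2]
grip_width: 27.2
finger_force: 30.0
```

```bash
python3 go.py 441,320,42,99.6
```

```text
13.7 [440.5 319.8  41.6] [0.49 0.63 1.71 0.   0.8  0.33] 27.2
[ 0.0001  0.0005 -0.0004] twist -0.3
```

>>> play_rows(commands=[{"x":0,"y":0,"z":0,"twist":0},{"x":0,"y":0,"z":0,"twist":0},{"x":0,"y":0,"z":0,"twist":0},{"x":0,"y":0,"z":-0.02,"twist":0},{"x":0,"y":0,"z":-0.05,"twist":0},{"x":0,"y":0,"z":-0.1,"twist":0},{"x":0,"y":0,"z":-0.1,"twist":0},{"x":0,"y":0,"z":-0.1,"twist":0}], jaw=0.5)

```text
time: 14.5
tool_pos: [440.9, 320.1, 142.9]
tcp_rot: [3.139, -0.001, 1.733]
contact_force: [-0.2, 0.0, -0.7]
grip_width: 45.7
finger_force: 0.0
```

```bash
python3 go.py 440,-60,160,60
```

```text
14.5 [440.9 320.1 142.9] [0.49 0.49 1.62 0.   1.03 0.33] 45.7
[-0.3749 -0.0621 -0.0177] twist 39.3
```

>>> play_rows(commands=[{"x":-0.375,"y":-0.062,"z":-0.018,"twist":39},{"x":-0.375,"y":-0.062,"z":-0.018,"twist":39},{"x":-0.375,"y":-0.062,"z":-0.018,"twist":39},{"x":-0.375,"y":-0.062,"z":-0.018,"twist":39},{"x":-0.375,"y":-0.062,"z":-0.018,"twist":39},{"x":-0.375,"y":-0.062,"z":-0.018,"twist":39},{"x":-0.375,"y":-0.062,"z":-0.018,"twist":39},{"x":-0.375,"y":-0.062,"z":-0.018,"twist":39}], jaw=0.05)

```text
time: 15.3
tool_pos: [438.6, -63.1, 158.5]
tcp_rot: [-3.14, 0.001, 1.05]
contact_force: [0.7, 0.5, 0.4]
grip_width: 87.5
finger_force: 0.0
```

```bash
python3 go.py 448,-344.5,100,76.8
```

```text
15.3 [438.6 -63.1 158.5] [-0.32  0.3   1.87 -0.    0.97  0.21] 87.5
[-0.2394  0.1483  0.0584] twist -16.6
```

>>> play_rows(commands=[{"x":-0.239,"y":0.148,"z":0.058,"twist":-16.6},{"x":-0.239,"y":0.148,"z":0.058,"twist":-16.6},{"x":-0.239,"y":0.148,"z":0.058,"twist":-16.6},{"x":-0.239,"y":0.148,"z":0.058,"twist":-16.6},{"x":-0.239,"y":0.148,"z":0.058,"twist":-16.6},{"x":-0.239,"y":0.148,"z":0.058,"twist":-16.6},{"x":-0.239,"y":0.148,"z":0.058,"twist":-16.6},{"x":-0.239,"y":0.148,"z":0.058,"twist":-16.6}])

```text
time: 16.1
tool_pos: [448.4, -341.2, 99.4]
tcp_rot: [-3.138, -0.002, 1.339]
contact_force: [-0.3, 0.9, -0.8]
grip_width: 86.9
finger_force: 0.0
```

```bash
python3 go.py 448,-344.5,31.5,76.8
python3 - <<'E'
from h import *
np.set_printoptions(suppress=True)
for n in('scene','top'):
  c=cap(n)
  for thr in(215,232):
    try: print(n,region(c,'bright',*proj(c,(441,320,36)),14,36,thr))
    except Exception as e: print('none')
  u,v=map(int,proj(c,(570,-403,12))); 
  b=c['bgr'].astype(float); g=b[v-9:v+10,u-9:u+10]; bg=np.median(b[v-15:v+16,u-15:u+16].reshape(-1,3),0)
  d=np.abs(g-bg).sum(2)>35; k,l,st,ce=cv2.connectedComponentsWithStats(d.astype(np.uint8))
  for i in range(1,k):
    if st[i,4]>8: print(n,'nut',st[i],ray(c,ce[i][0]+u-9,ce[i][1]+v-9,6).round(1))
E
```

```text
16.1 [ 448.4 -341.2   99.4] [-0.79  0.57  1.61  0.    0.97 -0.56] 86.9
[-0.0035  0.0006  0.0679] twist -0.1
scene [437.6 318.7  29.8  71.1 -80.5 437.5 318.1]
scene [437.4 318.4  26.3  66.7 -80.5 437.4 317.7]
scene nut [ 0  0  3  9 22] [ 564.9 -374.5    6. ]
scene nut [ 4  7 10  9 61] [ 564.7 -404.2    6. ]
top [442.7 317.8  28.4  72.2 -81.7 442.5 318.2]
top [442.8 318.1  26.1  69.5 -82.3 442.6 318.2]
top nut [ 0  0 19 19 89] [ 591.  -407.5    6. ]
top nut [13  0  6  6 21] [ 609.8 -434.     6. ]
top nut [ 9 11  8  8 40] [ 548. -415.    6.]
```

>>> play_rows(commands=[{"x":-0.0035,"y":0.0005,"z":0.02,"twist":0},{"x":-0.0035,"y":0.0005,"z":0.04,"twist":0},{"x":-0.0035,"y":0.0005,"z":0.055,"twist":0},{"x":-0.0035,"y":0.0005,"z":0.063,"twist":0},{"x":-0.0035,"y":0.0005,"z":0.0678,"twist":0},{"x":-0.0035,"y":0.0005,"z":0.0678,"twist":0},{"x":-0.0035,"y":0.0005,"z":0.0678,"twist":0},{"x":-0.0035,"y":0.0005,"z":0.0678,"twist":0}])

```text
time: 17.0
tool_pos: [449.7, -345.0, 34.6]
tcp_rot: [3.14, 0.001, 1.342]
contact_force: [-0.4, -0.2, 0.3]
grip_width: 87.2
finger_force: 0.0
```

>>> play_rows(commands=[{"x":0,"y":0,"z":0,"twist":0},{"x":0,"y":0,"z":0,"twist":0},{"x":0,"y":0,"z":0,"twist":0},{"x":0,"y":0,"z":0,"twist":0},{"x":0,"y":0,"z":0,"twist":0},{"x":0,"y":0,"z":0,"twist":0},{"x":0,"y":0,"z":0,"twist":0},{"x":0,"y":0,"z":0,"twist":0}], jaw=1)

```text
time: 17.8
tool_pos: [449.2, -344.7, 33.8]
tcp_rot: [-3.141, -0.0, 1.342]
contact_force: [-1.6, -0.0, 0.7]
grip_width: 47.2
finger_force: 30.0
```

```bash
python3 go.py 445,-60,150,85
python3 - <<'E'
from h import *
for n in('scene','top'):
  c=cap(n); b=cv2.imread(f'pics/{n}0.png').astype(float)
  u,v=map(int,proj(c,(567,-404,6)))
  g=b[v-9:v+10,u-9:u+10]; bg=np.median(b[v-15:v+16,u-15:u+16].reshape(-1,3),0)
  d=np.abs(g-bg).sum(2)>40; k,l,st,ce=cv2.connectedComponentsWithStats(d.astype(np.uint8))
  for i in range(1,k):
    if st[i,4]>8:
      cx,cy=st[i][0]+(st[i][2]-1)/2,st[i][1]+(st[i][3]-1)/2
      print(n,'nut',st[i],ray(c,ce[i][0]+u-9,ce[i][1]+v-9,6).round(1),ray(c,cx+u-9,cy+v-9,6).round(1))
E
```

```text
17.8 [ 449.2 -344.7   33.8] [-0.79  0.67  1.65  0.    0.82 -0.56] 47.2
[ 0.2764 -0.0688 -0.1161] twist -8.1
scene nut [ 4  5 10  9 57] [ 564.5 -404.4    6. ] [ 566.  -403.1    6. ]
top nut [ 6  5  7  7 29] [ 571.1 -402.3    6. ] [ 571.5 -402.7    6. ]
```

>>> play_rows(commands=[{"x":0,"y":0,"z":-0.02,"twist":0},{"x":0,"y":0,"z":-0.06,"twist":0},{"x":0.276,"y":-0.069,"z":-0.11,"twist":-8},{"x":0.276,"y":-0.069,"z":-0.11,"twist":-8},{"x":0.276,"y":-0.069,"z":-0.11,"twist":-8},{"x":0.276,"y":-0.069,"z":-0.11,"twist":-8},{"x":0.276,"y":-0.069,"z":-0.11,"twist":-8},{"x":0.276,"y":-0.069,"z":-0.11,"twist":-8}])

```text
time: 18.7
tool_pos: [444.4, -57.9, 144.3]
tcp_rot: [3.141, -0.0, 1.482]
contact_force: [0.3, -0.3, -0.0]
grip_width: 47.6
finger_force: 30.0
```

```bash
python3 go.py 460,208.5,130,99.6
```

```text
18.7 [444.4 -57.9 144.3] [-0.3   0.33  1.88  0.    0.93 -0.21] 47.6
[ 0.2667 -0.0081  0.0145] twist -14.7
```

>>> play_rows(commands=[{"x":0.267,"y":-0.008,"z":0,"twist":-14.7},{"x":0.267,"y":-0.008,"z":0,"twist":-14.7},{"x":0.267,"y":-0.008,"z":0,"twist":-14.7},{"x":0.267,"y":-0.008,"z":0,"twist":-14.7},{"x":0.267,"y":-0.008,"z":0,"twist":-14.7},{"x":0.267,"y":-0.008,"z":0.03,"twist":-14.7},{"x":0.267,"y":-0.008,"z":0.06,"twist":-14.7},{"x":0.267,"y":-0.008,"z":0.06,"twist":-14.7}])

```text
time: 19.5
tool_pos: [458.1, 206.5, 80.7]
tcp_rot: [-3.134, 0.001, 1.74]
contact_force: [-0.2, -0.4, -1.5]
grip_width: 47.5
finger_force: 30.0
```

```bash
python3 go.py 460,208.5,42.5,99.6
```

```text
19.5 [458.1 206.5  80.7] [0.27 0.51 1.79 0.   0.84 0.1 ] 47.5
[0.0017 0.0025 0.0381] twist 0.1
```

>>> play_rows(commands=[{"x":0.002,"y":0.002,"z":0.006,"twist":0},{"x":0.002,"y":0.002,"z":0.014,"twist":0},{"x":0.002,"y":0.002,"z":0.022,"twist":0},{"x":0.002,"y":0.002,"z":0.029,"twist":0},{"x":0.002,"y":0.002,"z":0.034,"twist":0},{"x":0.002,"y":0.002,"z":0.037,"twist":0},{"x":0.002,"y":0.002,"z":0.037,"twist":0},{"x":0.002,"y":0.002,"z":0.037,"twist":0}])

```text
time: 20.3
tool_pos: [462.5, 208.6, 47.0]
tcp_rot: [3.141, -0.0, 1.738]
contact_force: [0.5, -0.3, -1.4]
grip_width: 47.5
finger_force: 30.0
```

```bash
python3 go.py 460,208.5,42.3,99.6
```

```text
20.3 [462.5 208.6  47. ] [0.27 0.57 1.81 0.   0.76 0.11] 47.5
[ 0.0003 -0.0025  0.0047] twist -0.0
```

>>> play_rows(commands=[{"x":0,"y":-0.001,"z":0.002,"twist":0},{"x":0,"y":-0.001,"z":0.004,"twist":0},{"x":0,"y":-0.001,"z":0.0045,"twist":0},{"x":0,"y":-0.001,"z":0.0045,"twist":0},{"x":0,"y":-0.001,"z":0.0045,"twist":0},{"x":0,"y":-0.001,"z":0.0045,"twist":0},{"x":0,"y":-0.001,"z":0.0045,"twist":0},{"x":0,"y":-0.001,"z":0.0045,"twist":0}])

```text
time: 21.1
tool_pos: [461.4, 208.5, 42.4]
tcp_rot: [3.141, -0.0, 1.738]
contact_force: [0.2, 0.6, -1.3]
grip_width: 47.7
finger_force: 30.0
```

```bash
python3 go.py 460,208.5,42.3,99.6
```

```text
21.1 [461.4 208.5  42.4] [0.27 0.58 1.82 0.   0.74 0.11] 47.7
[ 0.0003 -0.0014  0.0001] twist -0.0
```

>>> play_rows(commands=[{"x":0,"y":0,"z":0,"twist":0},{"x":0,"y":0,"z":0,"twist":0},{"x":0,"y":0,"z":0,"twist":0},{"x":0,"y":0,"z":-0.02,"twist":0},{"x":0,"y":0,"z":-0.05,"twist":0},{"x":0,"y":0,"z":-0.1,"twist":0},{"x":0,"y":0,"z":-0.12,"twist":0},{"x":0,"y":0,"z":-0.12,"twist":0}], jaw=0.33)

```text
time: 21.9
tool_pos: [463.2, 209.0, 165.7]
tcp_rot: [3.134, -0.001, 1.738]
contact_force: [-0.3, 0.7, 0.5]
grip_width: 61.5
finger_force: 0.0
```

```bash
python3 go.py 440,-120,180,60
python3 - <<'E'
import cv2
b=cv2.imread('pics/top0.png');a=cv2.imread('pics/scene0.png')
f=lambda i,u,v:cv2.resize(i[v-10:v+10,u-10:u+10],(400,400),interpolation=cv2.INTER_CUBIC)
import numpy as np
cv2.imwrite('pics/n.png',np.hstack([f(a,443,305),f(b,451,195)]))
E
```

```text
21.9 [463.2 209.  165.7] [0.27 0.4  1.7  0.   1.04 0.11] 61.5
[-0.3205 -0.0775 -0.0151] twist 39.6
```

View pics/n.png

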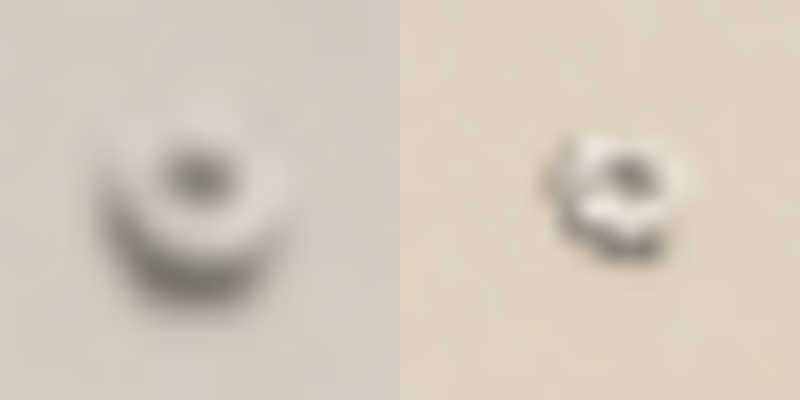

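>>> play_rows(commands=[{"x":-0.32,"y":-0.078,"z":-0.015,"twist":39.5},{"x":-0.32,"y":-0.078,"z":-0.015,"twist":39.5},{"x":-0.32,"y":-0.078,"z":-0.015,"twist":39.5},{"x":-0.32,"y":-0.078,"z":-0.015,"twist":39.5},{"x":-0.32,"y":-0.078,"z":-0.015,"twist":39.5},{"x":-0.32,"y":-0.078,"z":-0.015,"twist":39.5},{"x":-0.32,"y":-0.078,"z":-0.015,"twist":39.5},{"x":-0.32,"y":-0.078,"z":-0.015,"twist":39.5}])

```text
time: 22.7
tool_pos: [437.1, -123.3, 176.4]
tcp_rot: [-3.141, 0.001, 1.044]
contact_force: [-0.5, 0.1, -0.4]
grip_width: 61.6
finger_force: 0.0
```

```bash
python3 go.py 480,-400,170,60
python3 - <<'E'
from h import *
s=cap('scene');t=cap('top')
for z in(8,12): print(ray(s,442.5,303.25,z),ray(t,452,193.25,z))
E
```

```text
22.7 [ 437.1 -123.3  176.4] [-0.44  0.3   1.82 -0.    1.02  0.08] 61.6
[-0.2176  0.1763  0.0064] twist -0.2
[ 573.50509981 -399.00923282    8.        ] [ 578.55438356 -406.52260387    8.        ]
[ 570.97552939 -400.6337196    12.        ] [ 576.96770272 -405.42526745   12.        ]
```

>>> play_rows(commands=[{"x":-0.218,"y":0.176,"z":0.006,"twist":0},{"x":-0.218,"y":0.176,"z":0.006,"twist":0},{"x":-0.218,"y":0.176,"z":0.006,"twist":0},{"x":-0.218,"y":0.176,"z":0.006,"twist":0},{"x":-0.218,"y":0.176,"z":0.006,"twist":0},{"x":-0.218,"y":0.176,"z":0.006,"twist":0},{"x":-0.218,"y":0.176,"z":0.006,"twist":0},{"x":-0.218,"y":0.176,"z":0.006,"twist":0}])

```text
time: 23.6
tool_pos: [481.8, -395.1, 170.0]
tcp_rot: [-3.139, -0.001, 1.049]
contact_force: [0.3, 0.9, 0.2]
grip_width: 61.7
finger_force: 0.0
```

```bash
python3 go.py 572,-403,80,60
```

```text
23.6 [ 481.8 -395.1  170. ] [-0.81  0.59  1.35  0.    1.2  -0.29] 61.7
[0.038  0.0824 0.0898] twist 0.1
```

>>> play_rows(commands=[{"x":0.038,"y":0.082,"z":0.0,"twist":0},{"x":0.038,"y":0.082,"z":0.03,"twist":0},{"x":0.038,"y":0.082,"z":0.06,"twist":0},{"x":0.038,"y":0.082,"z":0.09,"twist":0},{"x":0.038,"y":0.082,"z":0.09,"twist":0},{"x":0.038,"y":0.082,"z":0.09,"twist":0},{"x":0.038,"y":0.082,"z":0.09,"twist":0},{"x":0.038,"y":0.082,"z":0.09,"twist":0}])

```text
time: 24.4
tool_pos: [572.3, -405.1, 83.9]
tcp_rot: [3.138, 0.001, 1.049]
contact_force: [0.2, -0.9, 0.2]
grip_width: 61.5
finger_force: 0.0
```

```bash
python3 go.py 572,-403,31,60
python3 - <<'E'
from h import *
np.set_printoptions(suppress=True)
s=cap('scene'); t=cap('top')
for c in(s,t):
  for thr in(200,232):
    try:print(region(c,'bright',*proj(c,(460,208,24)),14,24,thr))
    except Exception as e: print(e)
u,v=map(int,proj(s,(572,-403,6))); a=cv2.resize(s['bgr'][v-20:v+20,u-20:u+20],(400,400),interpolation=cv2.INTER_CUBIC)
u,v=map(int,proj(t,(486,268,13))); b=cv2.resize(t['bgr'][v-40:v+40,u-40:u+40],(400,400),interpolation=cv2.INTER_CUBIC)
cv2.imwrite('pics/m.png',np.hstack([a,b]))
E
```

```text
24.4 [ 572.3 -405.1   83.9] [-0.73  0.81  1.17  0.    1.15 -0.2 ] 61.5
[ 0.0017 -0.0015  0.0529] twist 0.1
[457.9 208.7  50.2  51.8 -80.6 457.8 208.5]
[457.8 208.2  44.5  45.6 -80.5 458.6 208.4]
[463.7 207.8  50.1  51.9 -81.1 463.6 207.7]
[463.8 207.7  46.4  46.8 -80.6 463.8 207.6]
```

View pics/m.png

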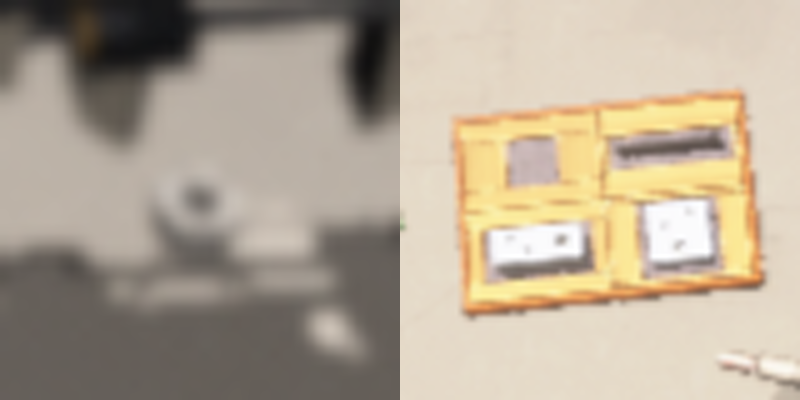

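The right half shows the pin, long block and square block lying in their recesses. The left half shows the nut at (197,200), between and below the open fingertips at (120,140) and (365,120). I descend.

>>> play_rows(commands=[{"x":0,"y":-0.001,"z":0.015,"twist":0},{"x":0,"y":-0.001,"z":0.03,"twist":0},{"x":0,"y":-0.001,"z":0.04,"twist":0},{"x":0,"y":-0.001,"z":0.047,"twist":0},{"x":0,"y":-0.001,"z":0.051,"twist":0},{"x":0,"y":-0.001,"z":0.051,"twist":0},{"x":0,"y":-0.001,"z":0.051,"twist":0},{"x":0,"y":-0.001,"z":0.051,"twist":0}])

```text
time: 25.3
tool_pos: [570.9, -404.5, 31.0]
tcp_rot: [3.14, 0.0, 1.049]
contact_force: [-0.2, -0.5, -0.5]
grip_width: 61.7
finger_force: 0.0
```

```bash
python3 go.py 572,-403,31,60
python3 - <<'E'
from h import *
s=cap('scene')
u,v=map(int,proj(s,(572,-403,6))); cv2.imwrite('pics/m2.png',cv2.resize(s['bgr'][v-20:v+20,u-20:u+20],(400,400),interpolation=cv2.INTER_CUBIC))
E
```

```text
25.3 [ 570.9 -404.5   31. ] [-0.73  0.87  1.21  0.    1.06 -0.2 ] 61.7
[ 0.0019  0.0001 -0.    ] twist 0.1
```

View pics/m2.png

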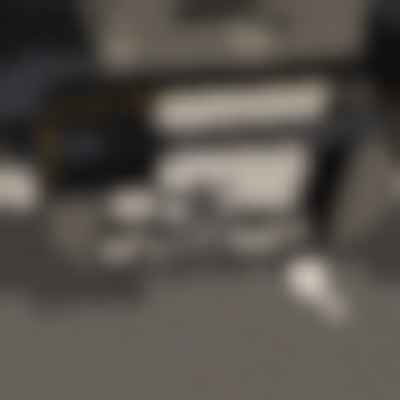

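The nut at (205,205) sits between the fingers at about (75,220) and (345,210), so I close.

>>> play_rows(commands=[{"x":0.001,"y":0,"z":0,"twist":0},{"x":0.001,"y":0,"z":0,"twist":0},{"x":0.001,"y":0,"z":0,"twist":0},{"x":0.001,"y":0,"z":0,"twist":0},{"x":0.001,"y":0,"z":0,"twist":0},{"x":0.001,"y":0,"z":0,"twist":0},{"x":0.001,"y":0,"z":0,"twist":0},{"x":0.001,"y":0,"z":0,"twist":0}], jaw=1)

```text
time: 26.15
tool_pos: [571.1, -403.4, 30.3]
tcp_rot: [3.142, -0.0, 1.048]
contact_force: [0.9, 0.6, -0.3]
grip_width: 20.1
finger_force: 30.0
```

```bash
python3 go.py 450,-300,170,60
```

```text
26.15 [ 571.1 -403.4   30.3] [-0.72  0.87  1.21  0.    1.06 -0.2 ] 20.1
[ 0.0292 -0.1566 -0.1397] twist 0.1
```

>>> play_rows(commands=[{"x":0,"y":0,"z":-0.03,"twist":0},{"x":0,"y":0,"z":-0.08,"twist":0},{"x":0,"y":0,"z":-0.13,"twist":0},{"x":0.029,"y":-0.156,"z":-0.15,"twist":0},{"x":0.029,"y":-0.156,"z":-0.15,"twist":0},{"x":0.029,"y":-0.156,"z":-0.15,"twist":0},{"x":0.029,"y":-0.156,"z":-0.15,"twist":0},{"x":0.029,"y":-0.156,"z":-0.15,"twist":0}])

```text
time: 26.95
tool_pos: [449.8, -299.7, 181.3]
tcp_rot: [3.141, 0.0, 1.049]
contact_force: [0.1, -1.0, -0.1]
grip_width: 20.1
finger_force: 30.0
```

```bash
python3 go.py 445,90,175,80
```

```text
26.95 [ 449.8 -299.7  181.3] [-0.73  0.44  1.59  0.    1.12 -0.21] 20.1
[ 0.3354 -0.1985  0.0061] twist -19.9
```

>>> play_rows(commands=[{"x":0.335,"y":-0.198,"z":0.006,"twist":-20},{"x":0.335,"y":-0.198,"z":0.006,"twist":-20},{"x":0.335,"y":-0.198,"z":0.006,"twist":-20},{"x":0.335,"y":-0.198,"z":0.006,"twist":-20},{"x":0.335,"y":-0.198,"z":0.006,"twist":-20},{"x":0.335,"y":-0.198,"z":0.006,"twist":-20},{"x":0.335,"y":-0.198,"z":0.006,"twist":-20},{"x":0.335,"y":-0.198,"z":0.006,"twist":-20}])

```text
time: 27.75
tool_pos: [447.7, 91.2, 174.5]
tcp_rot: [3.14, -0.001, 1.398]
contact_force: [0.0, -1.3, -0.5]
grip_width: 19.9
finger_force: 30.0
```

```bash
python3 go.py 517,332.5,130,99.6
```

```text
27.75 [447.7  91.2 174.5] [0.03 0.3  1.82 0.   1.02 0.2 ] 19.9
[0.2496 0.0268 0.0448] twist -19.5
```

>>> play_rows(commands=[{"x":0.25,"y":0.027,"z":0.04,"twist":-19.5},{"x":0.25,"y":0.027,"z":0.04,"twist":-19.5},{"x":0.25,"y":0.027,"z":0.04,"twist":-19.5},{"x":0.25,"y":0.027,"z":0.04,"twist":-19.5},{"x":0.25,"y":0.027,"z":0.06,"twist":-19.5},{"x":0.25,"y":0.027,"z":0.09,"twist":-19.5},{"x":0.25,"y":0.027,"z":0.09,"twist":-19.5},{"x":0.25,"y":0.027,"z":0.09,"twist":-19.5}])

```text
time: 28.55
tool_pos: [516.2, 330.2, 83.6]
tcp_rot: [-3.14, 0.001, 1.738]
contact_force: [0.2, -0.8, 0.1]
grip_width: 19.9
finger_force: 30.0
```

```bash
python3 go.py 517,332.5,39,99.6
```

```text
28.55 [516.2 330.2  83.6] [ 0.44  0.67  1.47 -0.    1.    0.28] 19.9
[0.0021 0.0013 0.0446] twist -0.0
```

>>> play_rows(commands=[{"x":0.001,"y":0.001,"z":0.01,"twist":0},{"x":0.001,"y":0.001,"z":0.02,"twist":0},{"x":0.001,"y":0.001,"z":0.03,"twist":0},{"x":0.001,"y":0.001,"z":0.037,"twist":0},{"x":0.001,"y":0.001,"z":0.041,"twist":0},{"x":0.001,"y":0.001,"z":0.042,"twist":0},{"x":0.001,"y":0.001,"z":0.042,"twist":0},{"x":0.001,"y":0.001,"z":0.042,"twist":0}])

```text
time: 29.35
tool_pos: [516.6, 331.6, 42.7]
tcp_rot: [3.141, -0.0, 1.738]
contact_force: [1.1, -0.4, -0.3]
grip_width: 19.8
finger_force: 30.0
```

```bash
python3 go.py 517,332.5,39.5,99.6
```

```text
29.35 [516.6 331.6  42.7] [0.45 0.72 1.5  0.   0.92 0.28] 19.8
[0.0009 0.0005 0.0032] twist -0.0
```

>>> play_rows(commands=[{"x":0.001,"y":0,"z":0.001,"twist":0},{"x":0.001,"y":0,"z":0.002,"twist":0},{"x":0.001,"y":0,"z":0.003,"twist":0},{"x":0.001,"y":0,"z":0.003,"twist":0},{"x":0.001,"y":0,"z":0.003,"twist":0},{"x":0.001,"y":0,"z":0.003,"twist":0},{"x":0.001,"y":0,"z":0.003,"twist":0},{"x":0.001,"y":0,"z":0.003,"twist":0}])

```text
time: 30.15
tool_pos: [516.3, 332.4, 39.4]
tcp_rot: [3.141, -0.0, 1.738]
contact_force: [0.6, 0.0, 0.2]
grip_width: 19.9
finger_force: 30.0
```

>>> play_rows(commands=[{"x":0,"y":0,"z":0,"twist":0},{"x":0,"y":0,"z":0,"twist":0},{"x":0,"y":0,"z":0,"twist":0},{"x":0,"y":0,"z":-0.02,"twist":0},{"x":0,"y":0,"z":-0.05,"twist":0},{"x":0,"y":0,"z":-0.1,"twist":0},{"x":0,"y":0,"z":-0.14,"twist":0},{"x":0,"y":0,"z":-0.14,"twist":0}], jaw=0.62)

```text
time: 30.95
tool_pos: [519.0, 333.8, 186.2]
tcp_rot: [3.13, -0.004, 1.738]
contact_force: [-0.5, -0.1, -0.0]
grip_width: 34.7
finger_force: 0.0
```

```bash
python3 go.py 460,0,190,60
```

```text
30.95 [519.  333.8 186.2] [0.45 0.56 1.36 0.   1.21 0.28] 34.7
[-0.3193 -0.1137 -0.0063] twist 39.6
```

>>> play_rows(commands=[{"x":-0.319,"y":-0.114,"z":-0.05,"twist":39},{"x":-0.319,"y":-0.114,"z":-0.05,"twist":39},{"x":-0.319,"y":-0.114,"z":-0.05,"twist":39},{"x":-0.319,"y":-0.114,"z":-0.05,"twist":39},{"x":-0.319,"y":-0.114,"z":-0.05,"twist":39},{"x":-0.319,"y":-0.114,"z":-0.05,"twist":39},{"x":-0.319,"y":-0.114,"z":-0.05,"twist":39},{"x":-0.319,"y":-0.114,"z":-0.05,"twist":39}])

```text
time: 31.75
tool_pos: [456.4, -5.3, 229.8]
tcp_rot: [3.14, 0.001, 1.052]
contact_force: [0.3, 0.9, 0.4]
grip_width: 35.0
finger_force: 0.0
```

>>> play_rows(commands=[{"x":-0.1,"y":0.1,"z":0,"twist":0},{"x":-0.1,"y":0.1,"z":0,"twist":0},{"x":-0.1,"y":0.1,"z":0,"twist":0},{"x":-0.1,"y":0.1,"z":0,"twist":0},{"x":-0.1,"y":0.1,"z":0,"twist":0},{"x":-0.1,"y":0.1,"z":0,"twist":0},{"x":-0.1,"y":0.1,"z":0,"twist":0},{"x":-0.1,"y":0.1,"z":0,"twist":0}])

```text
time: 32.55
tool_pos: [494.8, -136.2, 229.5]
tcp_rot: [3.141, -0.0, 1.059]
contact_force: [-0.1, -0.7, 0.8]
grip_width: 34.9
finger_force: 0.0
```

Run:
```python
from h import *
o=[]
for n in('scene','top'):
  c=cap(n); u,v=map(int,proj(c,(486,268,13))); o.append(cv2.resize(c['bgr'][v-35:v+35,u-35:u+35],(400,400),interpolation=cv2.INTER_CUBIC))
cv2.imwrite('pics/fin.png',np.hstack(o)); print(bot.get_obs()['tool_pos'])
```

```text
[ 494.87701117 -136.5515235   229.52036805]
```

View pics/fin.png

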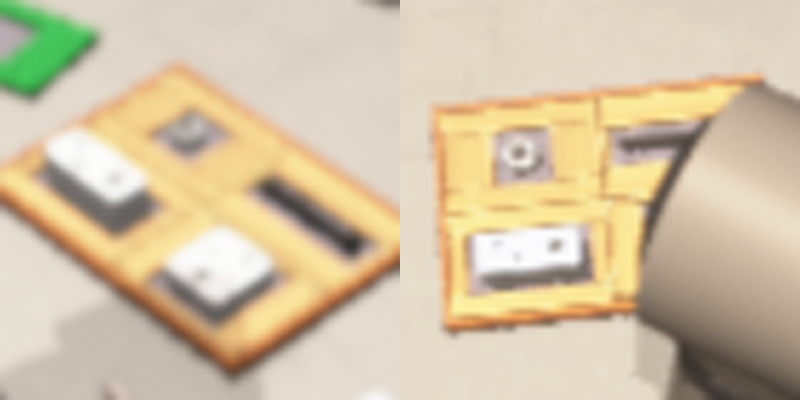

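The scene view (left) shows all four parts flat in their recesses: nut (190,130), pin (310,215), long block (95,175) and square block (218,265). The gripper is clear of everything.

```bash
python3 -c "
from plant import bot
print(bot.close_job())"
```

```text
the job is handed in; nothing more can be done
None
```

The job is handed in: the last picture shows the pin, long block, square block and nut each lying flat in its recess, placed in that order; the punch and short block were never handled, and it took about 33 s of robot time.

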